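# Mark the finished stripes on the knitting tracker

## Task

Mark the three finished stripes on the knitting group's stripe tracker: with a fingertip, push the blue peg down, then the yellow one, then the pink one, in that order, each gently and down as far as it goes or nearly. Grip and lift nothing, and leave the green and white pegs up and everything else on the table where it stands.

Things in the scene. Friction and masses are not known exactly. Their poses are not given: they have to be found in the camera images.
- tracker: stripe tracker: a wooden bar 70 x 340 x 30 mm fixed to the table, its long side along its own y axis; origin at the centre of its underside. Five round pegs in five colours stand in it in one row along its middle, 65 mm apart (at -130, -65, 0, 65 and 130 mm along y); which colour is in which hole varies
- peg_blue_top (a point): centre of the flat top of the blue cap, 36 mm across and 12 mm thick, of the blue peg; raised, the top is about 34 mm above the bar (64 mm above the table), fully down about 20 mm above the bar (50 mm above the table); the cap is springy and gives about 1 mm for every 1.5 N, up to 10 mm, and comes back
- peg_blue (a joint): how far the blue peg (its stem, without the give of the cap) is pushed down, in m: 0 to 0.002 when raised, 0.014 at its bottom stop; negative if pulled upward. It moves straight down under about 2.5 N (a little more when pushed fast), has no spring and stays where it is left, while its cap springs back
- peg_yellow_top (a point): centre of the flat top of the yellow cap, 36 mm across and 12 mm thick, of the yellow peg; raised, the top is about 34 mm above the bar (64 mm above the table), fully down about 20 mm above the bar (50 mm above the table); the cap is springy and gives about 1 mm for every 1.5 N, up to 10 mm, and comes back
- peg_yellow (a joint): how far the yellow peg (its stem, without the give of the cap) is pushed down, in m: 0 to 0.002 when raised, 0.014 at its bottom stop; negative if pulled upward. It moves straight down under about 2.5 N (a little more when pushed fast), has no spring and stays where it is left, while its cap springs back
- peg_pink_top (a point): centre of the flat top of the pink cap, 36 mm across and 12 mm thick, of the pink peg; raised, the top is about 34 mm above the bar (64 mm above the table), fully down about 20 mm above the bar (50 mm above the table); the cap is springy and gives about 1 mm for every 1.5 N, up to 10 mm, and comes back
- peg_pink (a joint): how far the pink peg (its stem, without the give of the cap) is pushed down, in m: 0 to 0.002 when raised, 0.014 at its bottom stop; negative if pulled upward. It moves straight down under about 2.5 N (a little more when pushed fast), has no spring and stays where it is left, while its cap springs back
- peg_green_top (a point): centre of the flat top of the green cap, 36 mm across and 12 mm thick, of the green peg; raised, the top is about 34 mm above the bar (64 mm above the table), fully down about 20 mm above the bar (50 mm above the table); the cap is springy and gives about 1 mm for every 1.5 N, up to 10 mm, and comes back
- peg_green (a joint): how far the green peg (its stem, without the give of the cap) is pushed down, in m: 0 to 0.002 when raised, 0.014 at its bottom stop; negative if pulled upward. It moves straight down under about 2.5 N (a little more when pushed fast), has no spring and stays where it is left, while its cap springs back
- peg_white_top (a point): centre of the flat top of the white cap, 36 mm across and 12 mm thick, of the white peg; raised, the top is about 34 mm above the bar (64 mm above the table), fully down about 20 mm above the bar (50 mm above the table); the cap is springy and gives about 1 mm for every 1.5 N, up to 10 mm, and comes back
- peg_white (a joint): how far the white peg (its stem, without the give of the cap) is pushed down, in m: 0 to 0.002 when raised, 0.014 at its bottom stop; negative if pulled upward. It moves straight down under about 2.5 N (a little more when pushed fast), has no spring and stays where it is left, while its cap springs back
- mug: white ceramic mug, 82 mm across, 95 mm tall, origin at the centre of its underside; a bystander, loose
- spool_blue: wooden spool with light blue thread, 42 mm across, 50 mm tall, standing close by the tracker on the robot's side; origin at the centre of its underside; a bystander, loose
- spool_red: wooden spool with dark red thread, 42 mm across, 50 mm tall, standing close behind the tracker; origin at the centre of its underside; a bystander, loose
- button_jar: small glass jar with a brass lid, 64 mm across, 80 mm tall, standing close behind the tracker; origin at the centre of its underside; a bystander, loose
- tape_case: orange round tape-measure case lying flat, 60 mm across, 19 mm tall, close by the tracker on the robot's side; origin at the centre of its underside; a bystander, loose
- dish: blue ceramic dish, 100 mm across, 35 mm tall, origin at the centre of its underside; a bystander, loose
- needle_pot: pink pot with knitting needles standing in it, 72 mm across, 100 mm tall (230 mm with the needles), origin at the centre of its underside; a bystander, loose

How it is judged:
On the way, in this order (a step that is already met when the one before it is completed fails the run):
1. the blue peg is pushed down (9 mm or more of its 14 mm) (value of joint peg_blue above 0.009 m), for 0.1 s.
2. the yellow peg is pushed down (9 mm or more of its 14 mm) (value of joint peg_yellow above 0.009 m), for 0.1 s.
3. the pink peg is pushed down (9 mm or more of its 14 mm) (value of joint peg_pink above 0.009 m), for 0.1 s.
At the end, for the whole second after the job is handed in: the blue, yellow and pink pegs are down by at least 9 mm of 14 mm, the green and white pegs are up (less than 5 mm down), no peg is pulled up, and every bystander is within 15 mm of where it started (value of joint each of peg_blue, peg_yellow, peg_pink above 0.009 m and value of joint peg_green between -0.004 and 0.005 m and value of joint peg_white between -0.004 and 0.005 m and value of joint each of peg_blue, peg_yellow, peg_pink above -0.004 m and distance of each of mug, spool_blue, spool_red, button_jar, tape_case, dish, needle_pot from where it was at the start of the episode below 0.015 m); the robot touches nothing.
It fails at once if the yellow peg goes down before the blue one is down, or the pink one before the yellow ((value of joint peg_yellow above 0.005 m and value of joint peg_blue below 0.009 m) or (value of joint peg_pink above 0.005 m and value of joint peg_yellow below 0.009 m)).
It fails at once if the green or white peg is pushed down by more than 5 mm (value of joint any of peg_green, peg_white above 0.005 m).
It fails at once if a peg is pulled up by more than 4 mm (value of joint any of peg_blue, peg_yellow, peg_pink, peg_green, peg_white below -0.004 m).
It fails at once if a peg or the bar is pushed with more than 20 N (contact force between anything else and tracker above 20 N or contact force between anything else and peg_blue above 20 N or contact force between anything else and peg_yellow above 20 N or contact force between anything else and peg_pink above 20 N or contact force between anything else and peg_green above 20 N or contact force between anything else and peg_white above 20 N).
It fails at once if one of the other things on the table is lifted, tipped or shifted by more than 15 mm (distance of any of mug, spool_blue, spool_red, button_jar, tape_case, dish, needle_pot from where it was at the start of the episode above 0.015 m).
It also fails if it takes over 56 s, if anything falls off the work surface, if the arm or the gripper's body presses on something with over 40 N, if the wrist force passes 120 N, or if a joint passes its speed limit or range.

## Robot

A 6-joint arm with a two-finger parallel gripper is mounted at the origin on the work surface. World frame = base frame: x ahead of the robot, y to its left, z up, the work surface at z = 0. Lengths are in m, angles in rad, forces in N, time in s.
With the tool pointing down it reaches from about 0.25 to 0.775 m from the base axis. Payload 4 kg.
Tool frame: the origin (TCP) lies on the centre line of the jaws, within the pads' length; the fingertips stand 25 mm ahead of it and the grasp point (between the pads) lies 6 mm ahead of it; z points along the fingers, y is the line along which they close (so a half turn about z gives the same grasp; the last joint's range is limited). The gripper opens to 94 mm and grips with 3 to 60 N. Pads are 16 mm wide; open, the fingers measure 119 mm over their backs; the gripper's body (75 mm by 177 mm) begins 78 mm behind the grasp point.
Start: joints at [-1.254, 0.087, 1.371, -0, 1.684, -0.103], TCP at [0.224, -0.502, 0.231] pointing down, gripper open.
Joint ranges: [-3.1, 3.1], [-0.76, 2.03], [0.27, 2.55], [-1.08, 4.22], [0.17, 2.65], [-2.57, 2.57]. Speed limits (rad/s): [2.79, 2.79, 3.14, 3.14, 3.14, 3.14].

## Interface

Orientations are given as [roll, pitch, yaw] about the fixed x, y, z axes, in that order (R = Rz(yaw) Ry(pitch) Rx(roll)).
In Python, from bench import robot, imaging gives the robot as it stands. The module is installed in compiled form; this text tells all that it offers.
- The arm moves only by the tool drive_tool, never from a script. Its argument "series" is a list of rows, each a list of 3 entries, a list of its own where there are three numbers: the finger opening in m, from 0 to 0.094, then the shift along the tool's x, y, z in m, then the turn, a rotation vector about the tool's x, y, z in rad. A call has 1 to 5 rows; each row is the pose to reach, as a shift and turn from the pose commanded when the call began, along the tool's axes at that moment; what a row does not reach only later rows make up. A row lasts 1/8 s, in which the tool goes at most 62.5 mm and 10.7 degrees, less where a joint would pass 70% of its speed; a pose out of reach is approached as far as the arm can. A call with a gripper value outside its range is refused whole. The fingers move at their own pace and stop on an object; the grip force is fixed at half the most. Time passes only in rows, so rows that repeat a pose let the fingers close. It gives the time, the measured TCP pose, the force, the opening and the grip force at its end, in the units of the state.
- robot.get_obs(): the state, without advancing time (a new reading comes with each control period).
- imaging.snapshot(name): name is "side" or "top" or "wrist"; returns the picture (400x640x3 uint8, red, green, blue); there is no depth.
- imaging.get_calibration(name): a dict with "intrinsics" (3x3 intrinsics, pixels), "position" and "rotation" of the camera in the world. Camera axes: x right, y up, looking along -z (the intrinsics and any distortion apply to the point x, -y, -z); pixel columns grow to the right and rows downward; lengths in m; the calibration is good to about 2 mm. A picture is of the moment at which its call begins: read the wrist's pose just before it. get_calibration takes no time and is no camera call; for the wrist camera it gives the pose at the moment of the call.
- robot.close_job(): hands the job in; it is judged then, once.
The state is a dict: "time": time; "joint_positions": joint angles; "qvel": joint speeds; "joint_torque": joint torques, N m; "tool_pos": TCP position; "ee_rot": TCP orientation; "wrist_force": force on the tool from outside, world axes, zero at the start; "wrist_torque": the same for the moment, N m; "width": finger opening in m; "finger_force": force on a finger pad.
Only numpy, scipy, OpenCV 4.12 (cv2) and the standard library are available. Lean on these libraries where they do the work, as an engineer would, in place of code of your own. Each camera call takes 0.05 s, during which the arm holds its last target. There are 200 camera calls.

## Working session

There is one attempt and no reset: what is moved stays moved. The work goes in short steps, Python scripts to look and compute and a tool call to move; the robot and the scene stay as the last step left them, time stands still between calls to the robot, and variables do not carry over. Pictures are saved under pics/ and viewed, at most 10 in all, crops included, and the job is handed in when it is done.

Besides the shell and the picture viewer there is one more tool, called after "Emit:" in YAML: its name, and indented under it one key for each argument. drive_tool: Moves the arm, as the interface text tells. Its arguments: {"type":"object","properties":{"series":{"type":"array"}},"required":["series"]}

```bash
mkdir -p pics; python3 - <<'E'
from bench import robot, imaging
import cv2
o=robot.get_obs(); print(o['time'],o['tool_pos'],o['ee_rot'],o['width'])
for n in("top","side"):
    cv2.imwrite(f'pics/{n}0.png',imaging.snapshot(n)[:,:,::-1])
    c=imaging.get_calibration(n); print(n,c)
E
```

```text
0.0 [ 0.22398904 -0.50179515  0.22932229] [-3.13942997e+00 -1.92811099e-04  4.19784293e-01] 0.09378793929969101
top {'intrinsics': array([[385.84903684,   0.        , 324.53895909],
       [  0.        , 385.84903684, 202.43588474],
       [  0.        ,   0.        ,   1.        ]]), 'position': array([0.36830192, 0.01456926, 1.20374485]), 'rotation': array([ 0.16604908, -0.02506221, -1.55486851])}
side {'intrinsics': array([[394.3769499 ,   0.        , 315.77142141],
       [  0.        , 394.3769499 , 200.31296815],
       [  0.        ,   0.        ,   1.        ]]), 'position': array([ 0.37976178, -0.58327759,  0.82921268]), 'rotation': array([ 0.68495018,  0.01197886, -0.30731732])}
```

View pics/top0.png

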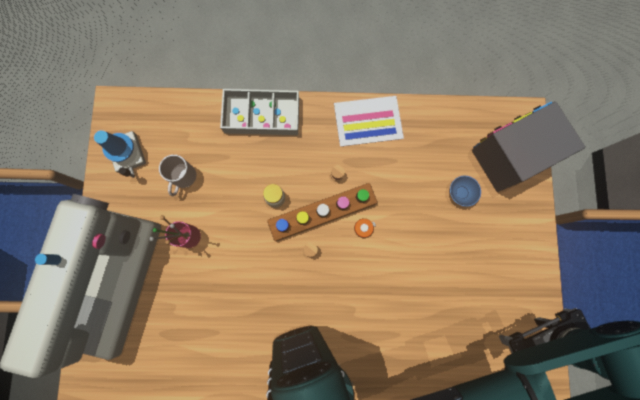

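View pics/side0.png

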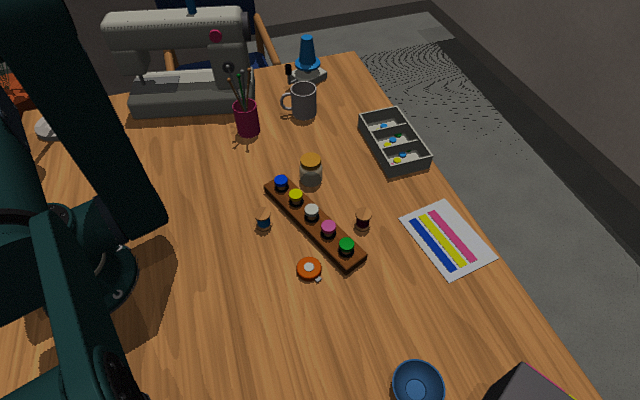

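The top view shows the row of pegs as blue (282,225), yellow (303,217), white (323,210), pink (343,202), green (363,195). The jar is by yellow/blue at (273,195), and the spools and tape case are close by. The side view shows the same order: blue (281,182), yellow (296,196), pink (329,228).

```bash
cat >h.py <<'E'
import numpy as np, cv2
from scipy.spatial.transform import Rotation as R
from bench import robot, imaging
def ray(c,uv):
    K=c['intrinsics']; d=np.array([(uv[0]-K[0,2])/K[0,0],-(uv[1]-K[1,2])/K[1,1],-1])
    return R.from_euler('xyz',c['rotation']).apply(d)
def plane(c,uv,z):
    d=ray(c,uv); return c['position']+d*(z-c['position'][2])/d[2]
def spot(img,near,r=11):
    # centroid of the hue-consistent bright cap near a seed pixel
    hsv=cv2.cvtColor(img,cv2.COLOR_RGB2HSV).astype(int); u,v=near
    s=np.median(hsv[v-1:v+2,u-1:u+2].reshape(-1,3),0)
    dh=abs(hsv[...,0]-s[0]); dh=np.minimum(dh,180-dh)
    m=((dh<10)|(s[1]<60))&(abs(hsv[...,1]-s[1])<60)&(hsv[...,2]>.75*s[2])
    w=np.zeros(m.shape,np.uint8); cv2.circle(w,(u,v),r,1,-1)
    n,l,st,ce=cv2.connectedComponentsWithStats((m&(w>0)).astype(np.uint8))
    k=l[v,u]; return ce[k],st[k,4]
E
python3 - <<'E'
from h import *
S={'top':dict(blue=(282,225),yellow=(303,217),white=(323,210),pink=(343,202),green=(363,195)),
'side':dict(blue=(281,181),yellow=(296,194),white=(312,209),pink=(329,226),green=(347,243))}
for n in S:
    img=cv2.imread(f'pics/{n}0.png')[:,:,::-1].copy(); c=imaging.get_calibration(n)
    P=[]
    for k,p in S[n].items():
        ce,a=spot(img,p); P.append(plane(c,ce,.064)); print(n,k,ce.round(1),a,P[-1].round(4))
    P=np.array(P); v=P[4]-P[0]; print(np.linalg.norm(v),np.degrees(np.arctan2(v[1],v[0])),P.mean(0))
c=imaging.get_calibration('top')
for k,p,z in(('jar',(273,192),.08),('spoolr',(338,172),.05),('spoolb',(311,250),.05),('tape',(364,228),.019),('pot',(178,235),.1)): print(k,plane(c,p,z).round(3))
E
```

```text
top blue [281.8 224.5] 99 [0.4912 0.1146 0.064 ]
top yellow [302.  216.5] 113 [0.5162 0.0554 0.064 ]
top white [322.6 209. ] 105 [ 0.5397 -0.0054  0.064 ]
top pink [342.9 202. ] 98 [ 0.5622 -0.0659  0.064 ]
top green [362.8 194.6] 93 [ 0.5861 -0.1258  0.064 ]
0.2584260772374622 -68.45673594109383 [ 0.53904386 -0.00543745  0.064     ]
side blue [280.2 179.1] 97 [0.4932 0.1131 0.064 ]
side yellow [295.1 193. ] 116 [0.5173 0.0547 0.064 ]
side white [311.  208.4] 121 [ 0.5412 -0.0057  0.064 ]
side pink [328.  225.1] 134 [ 0.5648 -0.0665  0.064 ]
side green [346.2 243.1] 142 [ 0.5882 -0.1275  0.064 ]
0.25873014509033365 -68.44954176311798 [ 0.54095267 -0.00636928  0.064     ]
jar [0.585 0.142 0.08 ]
spoolr [ 0.658 -0.051  0.05 ]
spoolb [0.418 0.027 0.05 ]
tape [ 0.49  -0.135  0.019]
pot [0.452 0.404 0.1  ]
```

Emit:
drive_tool:
  series:
    - [0,[0.033,-0.03,0],[0,0,0]]
    - [0,[0.066,-0.06,0],[0,0,0]]
    - [0,[0.1,-0.091,0],[0,0,0]]
    - [0,[0.133,-0.121,0],[0,0,0]]
    - [0,[0.165,-0.151,0],[0,0,0]]

```text
time: 0.72
tool_pos: [0.3135, -0.2955, 0.23]
ee_rot: [-3.141, 0.0, 0.42]
wrist_force: [0.7, 0.0, 0.2]
width: 0.0476
finger_force: 0.0
```

Emit:
drive_tool:
  series:
    - [0,[0.033,-0.03,0],[0,0,0]]
    - [0,[0.066,-0.06,0],[0,0,0]]
    - [0,[0.1,-0.091,0],[0,0,0]]
    - [0,[0.133,-0.121,0],[0,0,0]]
    - [0,[0.165,-0.151,0],[0,0,0]]

```text
time: 1.35
tool_pos: [0.4026, -0.0905, 0.2301]
ee_rot: [-3.141, 0.0, 0.42]
wrist_force: [0.3, -0.4, 0.1]
width: 0.0006
finger_force: 0.0
```

Emit:
drive_tool:
  series:
    - [0,[0.04,-0.036,0.01],[0,0,0]]
    - [0,[0.08,-0.073,0.03],[0,0,0]]
    - [0,[0.12,-0.109,0.05],[0,0,0]]
    - [0,[0.15,-0.14,0.06],[0,0,0]]
    - [0,[0.166,-0.151,0.07],[0,0,0]]

```text
time: 1.98
tool_pos: [0.4924, 0.1154, 0.1593]
ee_rot: [-3.141, 0.001, 0.423]
wrist_force: [-0.1, -0.8, -0.2]
width: 0.0007
finger_force: 0.0
```

Emit:
drive_tool:
  series:
    - [0,[0,0,0],[0,0,0]]
    - [0,[0,0,0],[0,0,0]]

```text
time: 2.22
tool_pos: [0.4924, 0.1123, 0.1608]
ee_rot: [3.141, 0.0, 0.418]
wrist_force: [0.5, -0.0, 0.1]
width: 0.0006
finger_force: 0.0
```

Emit:
drive_tool:
  series:
    - [0,[0,-0.001,0.02],[0,0,0]]
    - [0,[0,-0.002,0.04],[0,0,0]]
    - [0,[0,-0.002,0.055],[0,0,0]]
    - [0,[0,-0.002,0.064],[0,0,0]]
    - [0,[0,-0.002,0.064],[0,0,0]]

```text
time: 2.85
tool_pos: [0.4914, 0.1149, 0.0961]
ee_rot: [-3.142, 0.001, 0.419]
wrist_force: [-0.4, 0.8, 0.5]
width: 0.0007
finger_force: 0.0
```

Emit:
drive_tool:
  series:
    - [0,[0,0,0.003],[0,0,0]]
    - [0,[0,0,0.006],[0,0,0]]
    - [0,[0,0,0.009],[0,0,0]]
    - [0,[0,0,0.012],[0,0,0]]
    - [0,[0,0,0.012],[0,0,0]]

```text
time: 3.48
tool_pos: [0.4918, 0.1154, 0.0846]
ee_rot: [3.141, -0.0, 0.42]
wrist_force: [-1.4, -0.1, 1.7]
width: 0.0005
finger_force: 0.8
```

Emit:
drive_tool:
  series:
    - [0,[0,0,0.002],[0,0,0]]
    - [0,[0,0,0.004],[0,0,0]]
    - [0,[0,0,0.007],[0,0,0]]
    - [0,[0,0,0.01],[0,0,0]]
    - [0,[0,0,0.01],[0,0,0]]

```text
time: 4.1
tool_pos: [0.4918, 0.1154, 0.0742]
ee_rot: [3.142, -0.0, 0.42]
wrist_force: [0.8, 0.5, 1.9]
width: 0.0005
finger_force: 0.8
```

Emit:
drive_tool:
  series:
    - [0,[0,0,0.001],[0,0,0]]
    - [0,[0,0,0.002],[0,0,0]]
    - [0,[0,0,0.003],[0,0,0]]
    - [0,[0,0,0.004],[0,0,0]]
    - [0,[0,0,0.004],[0,0,0]]

```text
time: 4.72
tool_pos: [0.4919, 0.1154, 0.0711]
ee_rot: [3.141, -0.001, 0.42]
wrist_force: [-1.4, -0.1, 6.2]
width: 0.0003
finger_force: 3.0
```

Emit:
drive_tool:
  series:
    - [0,[0,0,-0.01],[0,0,0]]
    - [0,[0,0,-0.03],[0,0,0]]
    - [0,[0,0,-0.045],[0,0,0]]
    - [0,[-0.001,0.03,-0.045],[0,0,0]]
    - [0,[-0.002,0.065,-0.045],[0,0,0]]

```text
time: 5.35
tool_pos: [0.5164, 0.0549, 0.1159]
ee_rot: [3.141, -0.0, 0.421]
wrist_force: [-0.3, -0.3, -0.0]
width: 0.0007
finger_force: 0.0
```

Emit:
drive_tool:
  series:
    - [0,[0,0,0],[0,0,0]]
    - [0,[0,0,0.012],[0,0,0]]
    - [0,[0,0,0.02],[0,0,0]]
    - [0,[0,0,0.022],[0,0,0]]
    - [0,[0,0,0.022],[0,0,0]]

```text
time: 5.98
tool_pos: [0.516, 0.0557, 0.0931]
ee_rot: [-3.141, 0.001, 0.421]
wrist_force: [0.4, -0.3, 0.3]
width: 0.0003
finger_force: 0.0
```

Emit:
drive_tool:
  series:
    - [0,[0,0,0.003],[0,0,0]]
    - [0,[0,0,0.006],[0,0,0]]
    - [0,[0,0,0.009],[0,0,0]]
    - [0,[0,0,0.012],[0,0,0]]
    - [0,[0,0,0.012],[0,0,0]]

```text
time: 6.6
tool_pos: [0.5166, 0.0553, 0.0815]
ee_rot: [3.141, -0.001, 0.42]
wrist_force: [0.2, 0.6, 2.6]
width: 0.0006
finger_force: 0.9
```

Emit:
drive_tool:
  series:
    - [0,[0,0,0.002],[0,0,0]]
    - [0,[0,0,0.004],[0,0,0]]
    - [0,[0,0,0.006],[0,0,0]]
    - [0,[0,0,0.008],[0,0,0]]
    - [0,[0,0,0.008],[0,0,0]]

```text
time: 7.22
tool_pos: [0.5165, 0.0552, 0.0735]
ee_rot: [3.141, -0.0, 0.42]
wrist_force: [0.6, 1.2, 2.9]
width: 0.0005
finger_force: 1.3
```

Emit:
drive_tool:
  series:
    - [0,[0,0,0.001],[0,0,0]]
    - [0,[0,0,0.002],[0,0,0]]
    - [0,[0,0,0.003],[0,0,0]]
    - [0,[0,0,0.003],[0,0,0]]

```text
time: 7.72
tool_pos: [0.5166, 0.0553, 0.0711]
ee_rot: [3.141, -0.001, 0.42]
wrist_force: [-0.4, 0.8, 5.5]
width: 0.0003
finger_force: 3.0
```

Emit:
drive_tool:
  series:
    - [0,[0,0,-0.01],[0,0,0]]
    - [0,[0,0,-0.03],[0,0,0]]
    - [0,[0,0,-0.05],[0,0,0]]
    - [0,[-0.002,0.04,-0.055],[0,0,0]]
    - [0,[-0.004,0.08,-0.055],[0,0,0]]

```text
time: 8.35
tool_pos: [0.5451, -0.0202, 0.1258]
ee_rot: [3.141, 0.001, 0.421]
wrist_force: [0.6, 0.9, 0.5]
width: 0.0004
finger_force: 0.0
```

Emit:
drive_tool:
  series:
    - [0,[-0.001,0.03,0],[0,0,0]]
    - [0,[-0.002,0.05,0],[0,0,0]]
    - [0,[-0.002,0.05,0.01],[0,0,0]]
    - [0,[-0.002,0.05,0.025],[0,0,0]]
    - [0,[-0.002,0.05,0.032],[0,0,0]]

```text
time: 8.98
tool_pos: [0.5624, -0.0647, 0.0912]
ee_rot: [-3.139, 0.003, 0.421]
wrist_force: [0.0, 0.5, 0.4]
width: 0.0002
finger_force: 0.0
```

Emit:
drive_tool:
  series:
    - [0,[0,0,0.003],[0,0,0]]
    - [0,[0,0,0.006],[0,0,0]]
    - [0,[0,0,0.009],[0,0,0]]
    - [0,[0,0,0.012],[0,0,0]]
    - [0,[0,0,0.012],[0,0,0]]

```text
time: 9.6
tool_pos: [0.564, -0.0657, 0.0816]
ee_rot: [-3.142, -0.001, 0.42]
wrist_force: [-1.9, 1.6, 2.3]
width: 0.0006
finger_force: 0.9
```

Emit:
drive_tool:
  series:
    - [0,[0,0,0.002],[0,0,0]]
    - [0,[0,0,0.004],[0,0,0]]
    - [0,[0,0,0.006],[0,0,0]]
    - [0,[0,0,0.008],[0,0,0]]
    - [0,[0,0,0.008],[0,0,0]]

```text
time: 10.22
tool_pos: [0.5641, -0.0659, 0.0735]
ee_rot: [3.141, -0.001, 0.42]
wrist_force: [-0.0, 1.8, 2.6]
width: 0.0003
finger_force: 1.2
```

Emit:
drive_tool:
  series:
    - [0,[0,0,0.001],[0,0,0]]
    - [0,[0,0,0.002],[0,0,0]]
    - [0,[0,0,0.003],[0,0,0]]
    - [0,[0,0,0.003],[0,0,0]]

```text
time: 10.72
tool_pos: [0.5641, -0.0659, 0.0712]
ee_rot: [3.141, -0.001, 0.42]
wrist_force: [0.1, 2.0, 5.4]
width: 0.0005
finger_force: 2.9
```

Now lift clear, then back off over the robot's side and check.

Emit:
drive_tool:
  series:
    - [0,[0,0,-0.01],[0,0,0]]
    - [0,[0,0,-0.04],[0,0,0]]
    - [0,[0,0,-0.08],[0,0,0]]
    - [0,[0,0,-0.12],[0,0,0]]
    - [0,[0,0,-0.15],[0,0,0]]

```text
time: 11.35
tool_pos: [0.5635, -0.0666, 0.222]
ee_rot: [3.14, 0.001, 0.419]
wrist_force: [0.3, -0.3, -0.2]
width: 0.0005
finger_force: 0.0
```

Emit:
drive_tool:
  series:
    - [0,[-0.03,0.03,0],[0,0,0]]
    - [0,[-0.06,0.06,0],[0,0,0]]
    - [0,[-0.1,0.1,0],[0,0,0]]
    - [0,[-0.13,0.13,0],[0,0,0]]
    - [0,[-0.15,0.15,0],[0,0,0]]

```text
time: 11.98
tool_pos: [0.4862, -0.2662, 0.2198]
ee_rot: [-3.141, 0.002, 0.417]
wrist_force: [0.5, -0.1, -0.2]
width: 0.0003
finger_force: 0.0
```

```bash
python3 - <<'E'
from h import *
s=imaging.snapshot('side')[:,:,::-1]
cv2.imwrite('pics/side1.png',cv2.resize(s[120:300,220:400],None,fx=3,fy=3))
E
```

```text
(no output)
```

View pics/side1.png

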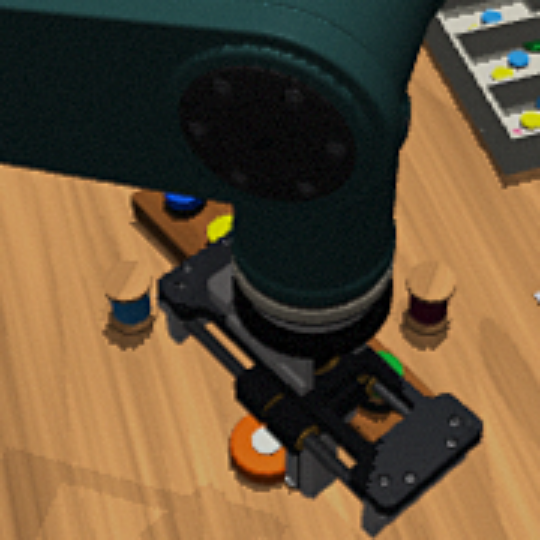

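The arm hides the pegs from the side camera. Blue and yellow look low, and the spools and tape case are in place. I'll move farther off for a clear look.

Emit:
drive_tool:
  series:
    - [0,[-0.04,0.014,0],[0,0,0]]
    - [0,[-0.08,0.028,0],[0,0,0]]
    - [0,[-0.13,0.042,0],[0,0,0]]
    - [0,[-0.18,0.056,0],[0,0,0]]
    - [0,[-0.21,0.068,0],[0,0,0]]

```text
time: 12.65
tool_pos: [0.3217, -0.4125, 0.22]
ee_rot: [-3.14, 0.002, 0.418]
wrist_force: [-0.4, 0.1, -0.9]
width: 0.0005
finger_force: 0.0
```

```bash
python3 - <<'E'
from h import *
s=imaging.snapshot('side')[:,:,::-1]
cv2.imwrite('pics/side2.png',cv2.resize(s[120:300,220:400],None,fx=3,fy=3))
o=robot.get_obs(); print(o['tool_pos'],o['time'])
E
```

```text
[ 0.31952924 -0.41491612  0.21986747] 12.7
```

View pics/side2.png

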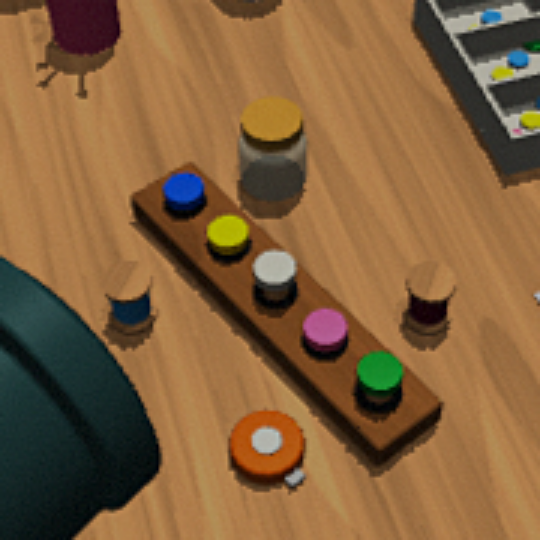

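The crop shows blue (183,190), yellow (228,235) and pink (325,330) down. White and green are up, and the bystanders in view are unmoved.

```bash
python3 -c "
from bench import robot
print(robot.close_job())"
```

```text
the job is handed in; nothing more can be done
None
```

I pushed the blue, yellow and pink pegs down to their stops in that order, with about 6 N at most in the force readings; the last picture shows green and white still up and the nearby things unmoved, and the job is handed in (no verdict was returned).

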